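Scan the buried can

TASK

Stocktaking in the pantry: the code strip on the lid of the red can in the wire rack is covered by a small blue tin. First take that tin off and stand it upright on the green liner mat, setting it down rather than dropping it; then take the hand scanner out of its cradle, carry it over the rack's rail and hold it still and level about 2 cm above the red can's lid, centred over the code strip, with the scanner's long side along the strip. Finish while still holding the scanner there; it must never touch the red can, and the cans and other goods stay where they are.

Things in the scene. Friction and masses are not known exactly. Their poses are not given: they have to be found in the camera images.
- can_red: Red-labelled food can with a white band, upright in the wire rack, 76 mm diameter, 113 mm tall, 0.46 kg, the one under the tin. Origin at the centre of its underside, z up. Centred on its flat lid is a white 48 x 22 mm strip with black bars, its long side along the can's x axis. All three cans have a strip and stand in any order.
- can_red_lid (a point): Centre of the red can's lid (top face, 113 mm above the can's underside), with the can's axes: x along the code strip's long side, z up.
- tin: Small blue tin with an orange band, 54 mm diameter, 60 mm tall, about 0.15 kg, standing on the red can's lid over the code strip at the start. Origin at the centre of its underside, z up. It can be gripped across its sides from above; the rack's rail is 26 mm lower than its top.
- mat: Green liner mat fixed on the table, 130 x 130 mm, 3 mm thick, with nothing on it. Origin at the centre of its underside, z up (top at 3 mm).
- scanner: Hand scanner, 0.22 kg: black head 74 x 48 mm (x, y), 26 mm high with the red 62 x 36 mm window under it; on it an orange upright grip block, 54 mm along x, 30 mm wide along y, 26 to 82 mm above the window (thin cap to 84.5 mm). Grip it across the 30 mm from above. Origin: centre of the window's underside; x along the long side, z up. Either way round is right.
- scanner_window (a point): Centre of the window's lower face, the lowest face of the scanner (same point and axes as the scanner's origin).
- cradle: Grey charging cradle fixed on the table, 110 x 84 mm, deck 12 mm high, with lips to 20 mm round the scanner's head (3 mm clearance along its long side, 4 mm across). The scanner stands in it, window down, and lifts straight out. Origin at the centre of its underside, x along the long side.
- rack: Fixed wire rack open at the top, 156 mm (x) by 316 mm (y) outside, 144 x 304 mm inside the wires; its top rail runs all round with its upper edge 153 mm above the table, 34 mm higher than the can lids. The cans stand on its floor 6 mm above the table in one row along y, about 95 mm apart. Origin at the centre of its underside.
- can_yellow: Yellow can with a green band in the rack, same size as the red one. Leave alone. Origin at the centre of its underside.
- can_green: Green can with a white band in the rack, same size. Leave alone. Origin at the centre of its underside.
- oil_bottle: Green glass bottle, 66 mm diameter, 220 mm tall, standing at the right of the rack. Leave alone. Origin at the centre of its underside.
- jam_jar: Amber jar with a red cap, 72 mm diameter, 110 mm tall, at the left of the rack. Leave alone. Origin at the centre of its underside.
- spice_jar: Small brown jar with a black cap, 42 mm diameter, 90 mm tall, in front of the rack. Leave alone. Origin at the centre of its underside.

How it is judged:
On the way, in this order (a step that is already met when the one before it is completed fails the run):
1. the blue tin stands upright on the green mat, let go (horizontal distance between tin and mat below 0.045 m and z of tin in the frame of mat below 0.008 m and angle between tin's own z axis and vertical below 0.1 rad and contact force between tin and the arm below 0.05 N and linear speed of tin below 0.02 m/s), for 0.2 s.
2. the scanner is lifted out of its cradle (z of scanner_window in the frame of cradle above 0.06 m and contact force between scanner and the fingers above 0.5 N), for 0.1 s.
At the end, for the whole second after the job is handed in: Fingers hold the scanner still, level within 8 deg, window 8 to 35 mm above the red can's lid, centred within 14 mm, long side within 11 deg of the strip's, touching no can, rack, tin or cradle; the tin stands free and upright on the mat within 45 mm of its centre; red can upright (horizontal distance between tin and mat below 0.045 m and z of tin in the frame of mat below 0.008 m and angle between tin's own z axis and vertical below 0.1 rad and contact force between tin and the arm below 0.05 N and z of scanner_window in the frame of can_red_lid between 0.008 and 0.035 m and horizontal distance between scanner_window and can_red_lid below 0.014 m and angle between scanner's own z axis and vertical below 0.14 rad and angle between the x axis of scanner and the x axis of can_red, either way round below 0.2 rad and linear speed of scanner below 0.02 m/s and angular speed of scanner below 0.15 rad/s and contact force between scanner and the fingers above 0.5 N and angle between can_red's own z axis and vertical below 0.05 rad and contact force between scanner and can_red below 0.05 N and contact force between scanner and can_yellow below 0.05 N and contact force between scanner and can_green below 0.05 N and contact force between scanner and rack below 0.05 N and contact force between scanner and tin below 0.05 N and contact force between scanner and cradle below 0.05 N); the arm keeps its last pose, push and grip.
It fails at once if the scanner touches the red can (contact force between scanner and can_red above 0.3 N).
It fails at once if the tin is dropped or thrown instead of set down (contact force between tin and the fingers below 0.01 N and linear speed of tin above 0.6 m/s).
It fails at once if the red can is shifted by more than 20 mm (distance of can_red from where it was at the start of the episode above 0.02 m).
It fails at once if a bystander is shifted by more than 25 mm (distance of any of can_yellow, can_green, oil_bottle, jam_jar, spice_jar from where it was at the start of the episode above 0.025 m).
It also fails if it takes over 64 s, if anything falls off the work surface, if the arm or the gripper's body presses on something with over 40 N, if the wrist force passes 120 N, or if a joint passes its speed limit or range.

ROBOT

A 7-joint arm with a two-finger parallel gripper is mounted at the origin on the work surface. World frame = base frame: x ahead of the robot, y to its left, z up, the work surface at z = 0. Lengths are in m, angles in rad, forces in N, time in s.
With the tool pointing down it reaches from about 0.4 to 0.85 m from the base axis. Payload 4.5 kg.
Tool frame: the origin (TCP) lies between the finger pads; the fingertips stand 14 mm ahead of it and the grasp point (between the pads) lies 5 mm behind it; x points along the fingers, z is the direction in which the jaws open and shut, and the axes are right-handed (so a half turn about x gives the same grasp; the last joint's range is limited). The gripper opens to 88 mm and grips with 3 to 60 N. Pads are 18 mm wide; open, the fingers measure 123 mm over their backs; the gripper's body (75 mm by 187 mm) begins 45 mm behind the grasp point.
Start: joints at [1.378, 0.689, -0.195, 1.565, 0.157, 0.902, -0.215], TCP at [0.141, -0.609, 0.253] pointing down, gripper open.
Joint ranges: [-3.01, 3.01], [-0.46, 2.08], [-1.47, 1.51], [0.13, 2.56], [-1, 4.14], [0.04, 2.09], [-2.66, 2.66]. Speed limits (rad/s): [2.57, 2.57, 3.14, 3.14, 3.14, 3.14, 3.14].

INTERFACE

Orientations are given as a unit quaternion [x, y, z, w].
In Python, from plant import r, cams gives the robot as it stands.
- The arm moves only by the tool apply_moves, never from a script. Its arguments are lists of equal length, an entry for each row: "travel": the shift along the world's x, y, z in cm, a list of three; "roll": the turn about the world's z in degrees; "gripper": the finger opening in cm, from 0 to 8.81. In form: {"travel": [[x, y, z], ...], "roll": [roll, ...], "gripper": [gripper, ...]}. A call has exactly 8 rows; each row is the pose to reach, as a shift and turn from the pose commanded when the call began; what a row does not reach only later rows make up. A row lasts 1/12 s, in which the tool goes at most 41.7 mm and 7.16 degrees, less where a joint would pass 70% of its speed; a pose out of reach is approached as far as the arm can. A call with a gripper value outside its range is refused whole. The fingers move at their own pace and stop on an object; "newtons" is the grip in N (left out, the last holds). Time passes only in rows, so rows that repeat a pose let the fingers close, or fill a call up. It gives the time, the measured TCP pose, the force and the opening at its end, in the units of the state.
- r.get_state(): the state, without advancing time (a new reading comes with each control period).
- cams.snapshot(name): name is "side" or "top"; returns a dict with "image" (480x640x3 uint8, red, green, blue), "fx", "fy", "cx", "cy" (pixels), "R" (3x3) and "t" (3): a world point X has camera coordinates R X + t. Camera axes: x right, y down, z forward; pixel columns grow to the right and rows downward; lengths in m; the calibration is good to about 2 mm. A picture is of the moment at which its call begins. There is no depth.
- r.finish_job(): hands the job in, once; it reports no verdict.
The state is a dict: "clock": time; "q": joint angles; "qd": joint speeds; "joint_torque": joint torques, N m; "tool_pos": TCP position; "eef_rot": TCP orientation; "contact_force": force on the tool from outside, world axes, zero at the start; "moment": the same for the moment, N m; "opening": opening from 0.0 (shut) to 1.0 (fully open).
Only numpy, scipy, OpenCV 4.12 (cv2) and the standard library are available. Lean on these libraries where they do the work, as an engineer would, in place of code of your own. Each camera call takes 0.05 s, during which the arm holds its last target. There are 200 camera calls.

## Working session

There is one attempt and no reset: what is moved stays moved. The work goes in short steps, Python scripts to look and compute and a tool call to move; the robot and the scene stay as the last step left them, time stands still between calls to the robot, and variables do not carry over. Pictures are saved under pics/ and viewed, about 8 in all and at most 12, crops included, and the job is handed in when it is done.

Besides the shell and the picture viewer there is one more tool, called after "Call:" as a command line: name --pt "numbers of a row" for each row, then --argument value for the rest. apply_moves: Moves the arm, as the interface text tells. Its arguments: {"type":"object","properties":{"travel":{"type":"array","items":{"type":"array","items":{"type":"number"}}},"roll":{"type":"array","items":{"type":"number"}},"gripper":{"type":"array","items":{"type":"number"}},"newtons":{"type":"number"}},"required":["travel","roll","gripper"]}

```bash
mkdir -p pics; cat > h.py <<'E'
import numpy as np, cv2
from plant import r, cams
def snap(n,f=None):
    s=cams.snapshot(n)
    if f: cv2.imwrite('pics/'+f,s['image'][:,:,::-1])
    return s
def ray(s,u,v,z):
    R=np.array(s['R']);t=np.array(s['t']);c=-R.T@t
    d=R.T@np.array([(u-s['cx'])/s['fx'],(v-s['cy'])/s['fy'],1])
    return c+d*(z-c[2])/d[2]
def proj(s,X):
    p=np.array(s['R'])@np.array(X)+np.array(s['t'])
    return [s['fx']*p[0]/p[2]+s['cx'],s['fy']*p[1]/p[2]+s['cy']]
E
python3 - <<'E'
from h import *
for n in('top','side'):
    s=snap(n,n+'1.png'); R=np.array(s['R']);print(n,s['fx'],s['cx'],s['cy'],'cam',-R.T@np.array(s['t']),R.round(3).tolist())
print(r.get_state())
E
```

```text
top 435.4461442057304 315.2592700466446 243.03428680305066 cam [0.38241265 0.02021187 0.95154311] [[0.008, -1.0, 0.003], [-0.984, -0.008, -0.177], [0.177, -0.001, -0.984]]
side 464.7548928589706 322.7651206764266 238.01266645094645 cam [0.32759328 0.56018682 0.86949533] [[-0.936, -0.351, -0.001], [-0.275, 0.734, -0.621], [0.219, -0.581, -0.784]]
{'clock': 0.1, 'q': array([ 1.37780867,  0.6898988 , -0.19446195,  1.56620973,  0.15726063,
        0.9024885 , -0.21508965]), 'qd': array([ 0.00046868, -0.00146242, -0.00212883, -0.00300215,  0.00032103,
       -0.00072269, -0.00121711]), 'joint_torque': array([-2.93393459e-03, -5.28498852e+01, -1.27131063e+00, -1.53837472e+01,
       -5.25373151e-02,  1.97025191e-03,  4.06231413e-05]), 'tool_pos': array([ 0.14035042, -0.60849514,  0.25199762]), 'eef_rot': array([ 0.44053181,  0.55384164, -0.43988718,  0.55289278]), 'contact_force': array([-0.22309327, -0.30824435, -0.62168879]), 'moment': array([-0.03961752, -0.01088134, -0.02459831]), 'opening': 0.9982888817262243}
```

View pics/top1.png

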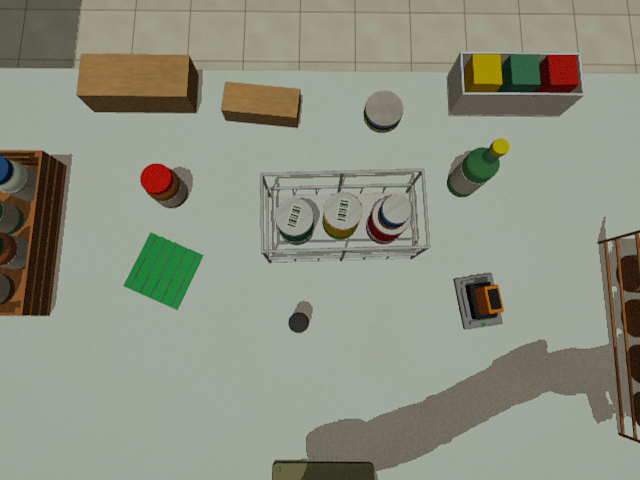

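View pics/side1.png

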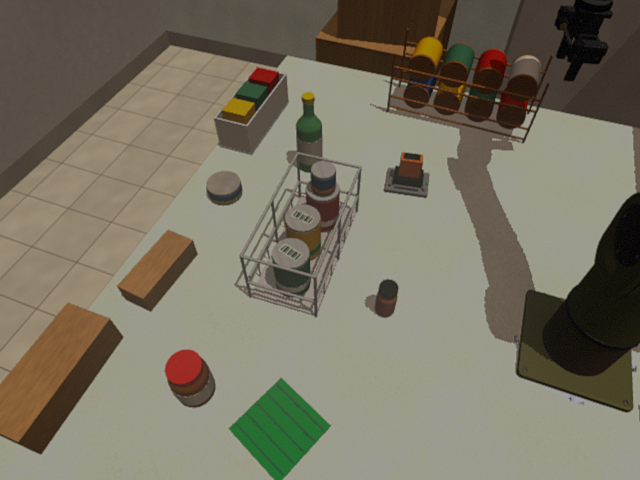

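The top view shows the tin's lid at (396,209), mat at (164,271), scanner at (485,299) and oil bottle cap at (499,148). The side view confirms it: tin on the red can at the robot's right end of the rack.

```bash
cat > m.py <<'E'
from h import *
from scipy.spatial.transform import Rotation as Ro
s=snap('top'); im=s['image']; hsv=cv2.cvtColor(im,cv2.COLOR_RGB2HSV)
def blob(lo,hi,box):
    m=cv2.inRange(hsv,np.array(lo),np.array(hi)); k=np.zeros_like(m);u0,v0,u1,v1=box;k[v0:v1,u0:u1]=m[v0:v1,u0:u1]
    c=max(cv2.findContours(k,0,2)[0],key=cv2.contourArea); return c
def rep(n,c,z):
    P=np.array([ray(s,u,v,z)[:2] for u,v in c[:,0]],np.float32)
    b=cv2.minAreaRect(P);M=cv2.moments(P.reshape(-1,1,2)); print(n,'rect',np.round(b[0],4),np.round(b[1],4),round(b[2],1),'circ',cv2.minEnclosingCircle(P))
rep('mat',blob((50,100,40),(75,255,255),(110,220,215,320)),.003)
rep('orange',blob((5,150,120),(22,255,255),(450,270,520,330)),.095)
rep('cradle',blob((0,0,40),(180,60,150),(440,265,515,335)),.012)
rep('bottlecap',blob((22,150,100),(35,255,255),(480,130,520,165)),.22)
rep('jam',blob((0,180,120),(8,255,255),(130,150,190,205)),.11)
rep('spice',blob((0,0,0),(180,255,60),(280,310,312,340)),.09)
E
python3 - <<'E'
from m import *
print(Ro.from_quat(r.get_state()['eef_rot']).as_matrix().round(3))
a=cv2.resize(im[160:260,340:440],(400,400),interpolation=2);b=cv2.resize(im[255:345,440:530],(400,400),interpolation=2)
cv2.imwrite('pics/crop1.png',np.hstack([a,b])[:,:,::-1])
E
```

```text
mat rect [0.4902 0.3511] [0.1291 0.1281] 67.2 circ ((0.4904475212097168, 0.3507746458053589), 0.08956770598888397)
orange rect [ 0.4284 -0.3299] [0.0538 0.0279] 8.9 circ ((0.4283422529697418, -0.32959017157554626), 0.028703823685646057)
cradle rect [ 0.4297 -0.3296] [0.1147 0.0872] 8.8 circ ((0.42927104234695435, -0.32944685220718384), 0.06890274584293365)
bottlecap rect [ 0.692  -0.3093] [0.0264 0.0273] 0.5 circ ((0.6922038197517395, -0.30896320939064026), 0.014567448757588863)
jam rect [0.6644 0.342 ] [0.0597 0.0584] 3.8 circ ((0.6643257141113281, 0.3422980010509491), 0.03082546964287758)
spice rect [0.3808 0.0504] [0.0345 0.037 ] 0.4 circ ((0.3801971673965454, 0.050974439829587936), 0.01933150924742222)
[[-0.     0.974  0.225]
 [ 0.001  0.225 -0.974]
 [-1.    -0.    -0.001]]
```

View pics/crop1.png

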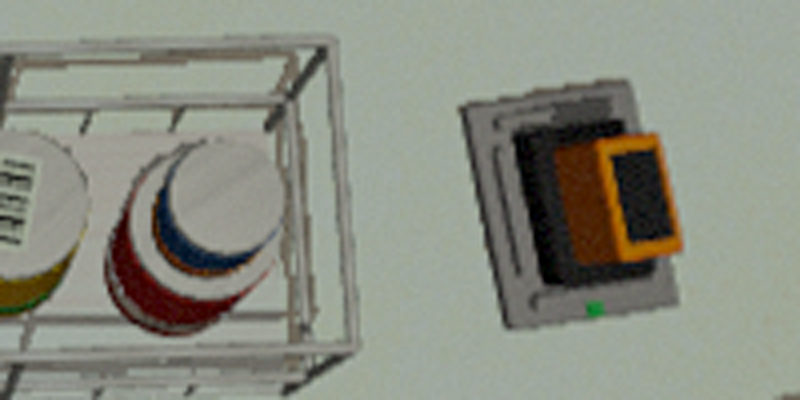

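```bash
python3 - <<'E'
from h import *
s=snap('top')
print('tin',ray(s,396.6,209,.179),'rail end',ray(s,424.5,169,.153),ray(s,429,247,.153), 'rail left',ray(s,261,174,.153))
E
```

```text
tin [ 0.5856501  -0.12922885  0.179     ] rail end [ 0.67223199 -0.18996866  0.153     ] [ 0.52007685 -0.1927448   0.153     ] rail left [0.65949763 0.12407386 0.153     ]
```

Call:
apply_moves --pt "2 2.2 0" --pt "5 5.4 0.5" --pt "8 8.6 1" --pt "11 11.8 1.5" --pt "14 15 2" --pt "17 18.2 2" --pt "19.5 21 2" --pt "21 22.6 2" --roll '[3, 8, 13, 18, 23, 28, 33, 35]' --gripper '[7.4, 7.4, 7.4, 7.4, 7.4, 7.4, 7.4, 7.4]' --newtons 15

```text
clock: 0.87
tool_pos: [0.3532, -0.3796, 0.2731]
eef_rot: [0.251, 0.661, -0.25, 0.661]
contact_force: [-0.1, 0.0, 0.3]
opening: 0.843
```

Call:
apply_moves --pt "2 2.2 0" --pt "5 5.4 0" --pt "8 8.6 0" --pt "11 11.8 0" --pt "14 15 0" --pt "17.5 18.8 0" --pt "21 22.8 0" --pt "23.5 25.4 0" --roll '[0, 0, 0, 0, 0, 0, 0, 0]' --gripper '[7.4, 7.4, 7.4, 7.4, 7.4, 7.4, 7.4, 7.4]'

```text
clock: 1.53
tool_pos: [0.5697, -0.1453, 0.2727]
eef_rot: [0.253, 0.66, -0.254, 0.66]
contact_force: [0.3, -0.8, 0.3]
opening: 0.841
```

Call:
apply_moves --pt "0 0 0" --pt "0 0 -0.5" --pt "0 0 -2" --pt "0 0 -4" --pt "0 0 -5.5" --pt "0 0 -6.5" --pt "0 0 -6.8" --pt "0 0 -6.8" --roll '[0, 0, 0, 0, 0, 0, 0, 0]' --gripper '[7.4, 7.4, 7.4, 7.4, 7.4, 7.4, 7.4, 7.4]'

```text
clock: 2.2
tool_pos: [0.5678, -0.1481, 0.204]
eef_rot: [0.254, 0.661, -0.254, 0.659]
contact_force: [0.4, 0.6, 0.3]
opening: 0.841
```

```bash
python3 - <<'E'
from h import *
a=snap('side')['image'][110:310,220:420];b=snap('top')['image'][120:320,300:500]
cv2.imwrite('pics/c2.png',np.hstack([cv2.resize(x,(400,400),interpolation=2) for x in(a,b)])[:,:,::-1])
print(r.get_state()['tool_pos'])
E
```

```text
[ 0.56900845 -0.14765867  0.2053202 ]
```

View pics/c2.png

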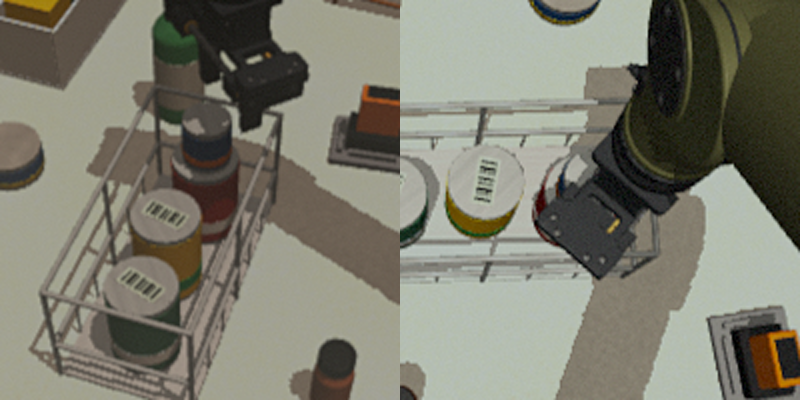

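Left: the tin's lid at side pixel (323,170). The gripper hangs about 2 cm short, since the last call's end wasn't reached.

```bash
python3 - <<'E'
from h import *
s=snap('side'); print(ray(s,323.5,170.5,.179)); print(r.get_state()['tool_pos'])
E
```

```text
[ 0.58347839 -0.12542693  0.179     ]
[ 0.56928778 -0.14751231  0.20561682]
```

Call:
apply_moves --pt "0.8 0.8 0.5" --pt "1.7 1.8 0.5" --pt "1.7 1.8 0.5" --pt "1.7 1.8 0.5" --pt "1.7 1.8 0.5" --pt "1.7 1.8 0.5" --pt "1.7 1.8 0.5" --pt "1.7 1.8 0.5" --roll '[0, 0, 0, 0, 0, 0, 0, 0]' --gripper '[7.4, 7.4, 7.4, 7.4, 7.4, 7.4, 7.4, 7.4]'

```text
clock: 3.02
tool_pos: [0.5855, -0.1295, 0.2096]
eef_rot: [0.253, 0.66, -0.254, 0.66]
contact_force: [0.4, -1.3, -0.0]
opening: 0.842
```

Call:
apply_moves --pt "-0.1 0.2 -1" --pt "-0.1 0.2 -2" --pt "-0.1 0.2 -3" --pt "-0.1 0.2 -4" --pt "-0.1 0.2 -4.7" --pt "-0.1 0.2 -4.9" --pt "-0.1 0.2 -4.9" --pt "-0.1 0.2 -4.9" --roll '[0, 0, 0, 0, 0, 0, 0, 0]' --gripper '[7.4, 7.4, 7.4, 7.4, 7.4, 7.4, 7.4, 7.4]'

```text
clock: 3.68
tool_pos: [0.585, -0.1271, 0.1607]
eef_rot: [0.253, 0.66, -0.253, 0.66]
contact_force: [-0.0, 0.5, -0.5]
opening: 0.837
```

Call:
apply_moves --pt "0 0 0" --pt "0 0 0" --pt "0 0 0" --pt "0 0 0" --pt "0 0 0" --pt "0 0 0" --pt "0 0 0" --pt "0 0 0" --roll '[0, 0, 0, 0, 0, 0, 0, 0]' --gripper '[6.6, 6.0, 5.6, 5.2, 4.8, 4.6, 4.6, 4.6]' --newtons 15

```text
clock: 4.35
tool_pos: [0.5855, -0.1273, 0.1613]
eef_rot: [0.254, 0.659, -0.253, 0.661]
contact_force: [2.4, -1.6, 4.5]
opening: 0.606
```

Call:
apply_moves --pt "0 0 0.3" --pt "0 0 1" --pt "0 0 2.2" --pt "0 0 4" --pt "0 0 6" --pt "0 0 8" --pt "0 0 9.5" --pt "0 0 10" --roll '[0, 0, 0, 0, 0, 0, 0, 0]' --gripper '[4.6, 4.6, 4.6, 4.6, 4.6, 4.6, 4.6, 4.6]'

```text
clock: 5.02
tool_pos: [0.5853, -0.1267, 0.263]
eef_rot: [0.254, 0.659, -0.253, 0.661]
contact_force: [0.3, -0.6, -1.9]
opening: 0.607
```

Call:
apply_moves --pt "-0.2 1 0" --pt "-0.6 3 0" --pt "-1.2 6 0" --pt "-1.8 9 0" --pt "-2.4 12 0" --pt "-3.0 15 0" --pt "-3.6 18 0" --pt "-4.2 21 0" --roll '[0, 0, 0, 0, 0, 0, 0, 0]' --gripper '[4.6, 4.6, 4.6, 4.6, 4.6, 4.6, 4.6, 4.6]'

```text
clock: 5.68
tool_pos: [0.5406, 0.0849, 0.2593]
eef_rot: [0.253, 0.661, -0.254, 0.659]
contact_force: [-0.0, -0.3, -2.0]
opening: 0.606
```

Call:
apply_moves --pt "-0.6 3 0" --pt "-1.2 6 0" --pt "-1.8 9 0" --pt "-2.5 12 0" --pt "-3.2 16 0" --pt "-4.0 20 0" --pt "-4.7 23.5 0" --pt "-5.1 25.5 0" --roll '[0, 0, 0, 0, 0, 0, 0, 0]' --gripper '[4.6, 4.6, 4.6, 4.6, 4.6, 4.6, 4.6, 4.6]'

```text
clock: 6.35
tool_pos: [0.4875, 0.3437, 0.2593]
eef_rot: [0.251, 0.663, -0.251, 0.659]
contact_force: [-0.3, -0.3, -1.5]
opening: 0.608
```

Call:
apply_moves --pt "-0.2 0.6 0" --pt "-0.2 1 0" --pt "-0.2 1 0" --pt "-0.2 1 -1" --pt "-0.2 1 -3" --pt "-0.2 1 -6" --pt "-0.2 1 -8" --pt "-0.2 1 -9" --roll '[0, 0, 0, 0, 0, 0, 0, 0]' --gripper '[4.6, 4.6, 4.6, 4.6, 4.6, 4.6, 4.6, 4.6]'

```text
clock: 7.02
tool_pos: [0.4892, 0.344, 0.1674]
eef_rot: [0.252, 0.66, -0.257, 0.659]
contact_force: [0.1, -1.5, -2.1]
opening: 0.608
```

```bash
python3 - <<'E'
from h import *
a=snap('side')['image'];b=snap('top')['image']
cv2.imwrite('pics/c3.png',np.hstack([cv2.resize(a[240:,130:450],(400,300),interpolation=2),cv2.resize(b[120:360,50:370],(400,300))])[:,:,::-1])
print(r.get_state())
E
```

```text
{'clock': 7.1167, 'q': array([-0.55375033,  0.7690644 , -0.24288611,  1.71804868,  0.26646613,
        0.69204725, -1.67323416]), 'qd': array([-0.00314535, -0.04504479, -0.0174362 , -0.04614879, -0.00833766,
        0.02441843,  0.00546036]), 'joint_torque': array([-1.33227794e-01, -5.27519989e+01, -1.99177779e+00, -1.23477146e+01,
        5.47793205e-02, -2.92074373e-01, -4.61238599e-02]), 'tool_pos': array([0.48939396, 0.34523361, 0.16859423]), 'eef_rot': array([ 0.25243738,  0.66041768, -0.25585279,  0.65928993]), 'contact_force': array([ 0.31803231, -0.45659928, -0.84252249]), 'moment': array([ 0.00727806, -0.01838117, -0.03448835]), 'opening': 0.6065488979542808}
```

View pics/c3.png

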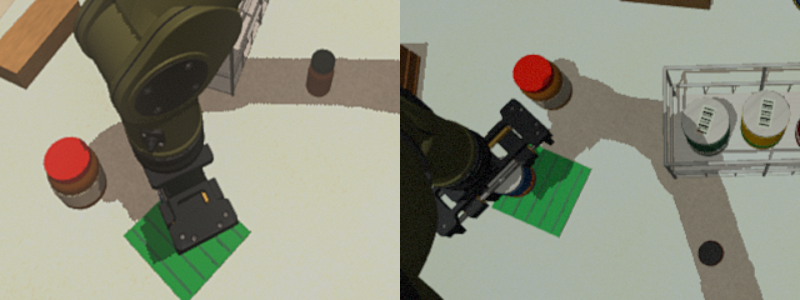

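The tin hangs upright in the jaws above the mat, and the jam jar is clear of the gripper. Lowering.

Call:
apply_moves --pt "0 0.4 -1" --pt "0 0.4 -3" --pt "0 0.4 -5" --pt "0 0.4 -7" --pt "0 0.4 -9" --pt "0 0.4 -10" --pt "0 0.4 -10.6" --pt "0 0.4 -10.8" --roll '[0, 0, 0, 0, 0, 0, 0, 0]' --gripper '[4.6, 4.6, 4.6, 4.6, 4.6, 4.6, 4.6, 4.6]'

```text
clock: 7.78
tool_pos: [0.49, 0.3522, 0.0626]
eef_rot: [0.254, 0.66, -0.253, 0.66]
contact_force: [0.3, -0.6, -2.3]
opening: 0.605
```

Call:
apply_moves --pt "0 0 -0.2" --pt "0 0 -0.4" --pt "0 0 -0.6" --pt "0 0 -0.8" --pt "0 0 -1.0" --pt "0 0 -1.2" --pt "0 0 -1.3" --pt "0 0 -1.3" --roll '[0, 0, 0, 0, 0, 0, 0, 0]' --gripper '[4.6, 4.6, 4.6, 4.6, 4.6, 4.6, 4.6, 4.6]'

```text
clock: 8.45
tool_pos: [0.4897, 0.3518, 0.0495]
eef_rot: [0.253, 0.66, -0.254, 0.66]
contact_force: [0.3, 0.7, -1.9]
opening: 0.61
```

Call:
apply_moves --pt "0 0 -0.1" --pt "0 0 -0.2" --pt "0 0 -0.3" --pt "0 0 -0.4" --pt "0 0 -0.4" --pt "0 0 -0.4" --pt "0 0 -0.4" --pt "0 0 -0.4" --roll '[0, 0, 0, 0, 0, 0, 0, 0]' --gripper '[4.6, 4.6, 4.6, 4.6, 4.6, 4.6, 4.6, 4.6]'

```text
clock: 9.12
tool_pos: [0.4899, 0.3519, 0.0458]
eef_rot: [0.253, 0.66, -0.253, 0.66]
contact_force: [0.2, -0.1, -2.0]
opening: 0.607
```

Call:
apply_moves --pt "0 0 -0.05" --pt "0 0 -0.1" --pt "0 0 -0.15" --pt "0 0 -0.15" --pt "0 0 -0.15" --pt "0 0 -0.15" --pt "0 0 -0.15" --pt "0 0 -0.15" --roll '[0, 0, 0, 0, 0, 0, 0, 0]' --gripper '[4.6, 4.6, 4.6, 4.6, 4.6, 4.6, 4.6, 4.6]'

```text
clock: 9.78
tool_pos: [0.4899, 0.352, 0.0452]
eef_rot: [0.254, 0.66, -0.253, 0.66]
contact_force: [-1.3, -1.0, 5.7]
opening: 0.607
```

In contact with the mat; release gently, then rise.

Call:
apply_moves --pt "0 0 0" --pt "0 0 0" --pt "0 0 0" --pt "0 0 0" --pt "0 0 0" --pt "0 0 0" --pt "0 0 0" --pt "0 0 0" --roll '[0, 0, 0, 0, 0, 0, 0, 0]' --gripper '[5.4, 5.8, 6.2, 6.6, 7.0, 7.4, 7.4, 7.4]'

```text
clock: 10.45
tool_pos: [0.4898, 0.3519, 0.0442]
eef_rot: [0.253, 0.66, -0.253, 0.66]
contact_force: [-0.5, -0.1, -0.7]
opening: 0.846
```

Call:
apply_moves --pt "0 0 0.5" --pt "0 0 2" --pt "0 0 4" --pt "0 0 7" --pt "0 0 10.5" --pt "0 0 14.5" --pt "0 0 18.5" --pt "0 0 21" --roll '[0, 0, 0, 0, 0, 0, 0, 0]' --gripper '[7.4, 7.4, 7.4, 7.4, 7.4, 7.4, 7.4, 7.4]'

```text
clock: 11.12
tool_pos: [0.4906, 0.3528, 0.2588]
eef_rot: [0.255, 0.659, -0.252, 0.661]
contact_force: [1.0, 1.6, 0.0]
opening: 0.84
```

```bash
python3 - <<'E'
from h import *
s=snap('side','s4.png');t=snap('top','t4.png');a=s['image'];b=t['image']
cv2.imwrite('pics/c4.png',np.hstack([cv2.resize(a[140:240,260:360],(400,400),interpolation=2),cv2.resize(b[180:280,340:440],(400,400),interpolation=2)])[:,:,::-1])
hsv=cv2.cvtColor(a,cv2.COLOR_RGB2HSV)
m=cv2.inRange(hsv,(100,90,30),(125,255,255)); m[:320]=0;m[:,:200]=0;m[:,360:]=0
print('tin blue px',cv2.boundingRect(m)); print(r.get_state()['tool_pos'])
cv2.imwrite('pics/c4.png',np.vstack([np.hstack([cv2.resize(a[140:240,260:360],(400,400),interpolation=2),cv2.resize(b[170:270,330:430],(400,400),interpolation=2)]),np.hstack([cv2.resize(a[340:480,200:480],(400,200)),cv2.resize(b[210:320,90:310],(400,200))])])[:,:,::-1])
E
```

```text
tin blue px (266, 421, 28, 18)
[0.49193748 0.3539364  0.25981903]
```

View pics/c4.png

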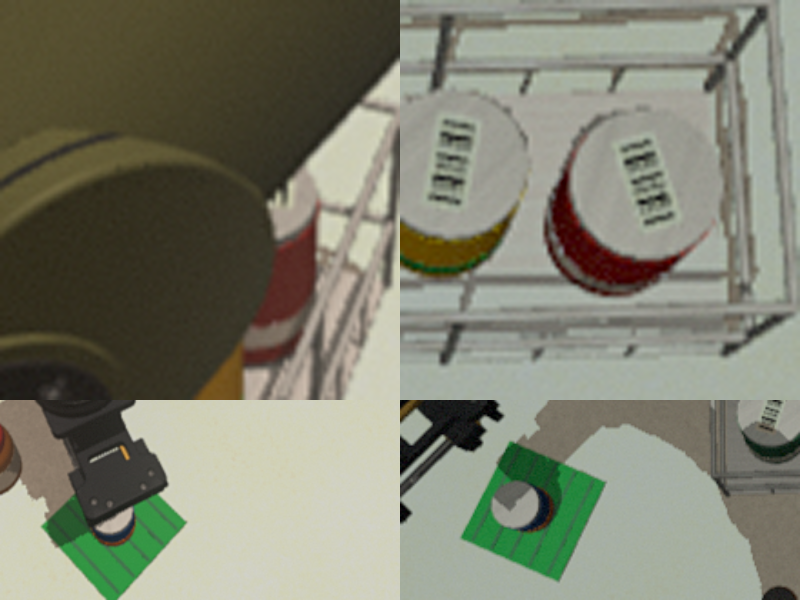

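Tin upright on the mat, free. The red can's strip is visible at about (391,215) in the top image, tilted. Measuring it.

```bash
python3 - <<'E'
from h import *
t=snap('top');b=t['image']
cr=cv2.resize(b[195:235,375:410],None,fx=8,fy=8,interpolation=2);g=cv2.cvtColor(cr,cv2.COLOR_RGB2GRAY)
m=(g<110).astype(np.uint8)
n,l,st,ce=cv2.connectedComponentsWithStats(cv2.morphologyEx(m,3,np.ones((25,25),np.uint8)))
i=1+np.argmin([np.hypot(*(ce[k]-[128+8,165])) if st[k][4]>1500 else 1e9 for k in range(1,n)])
c=cv2.findContours((l==i).astype(np.uint8),0,2)[0][0]
P=np.array([ray(t,375+(u+.5)/8-.5,195+(v+.5)/8-.5,.119)[:2] for u,v in c[:,0]],np.float32)
print(st[i],cv2.minAreaRect(P))
# by hand strip corners
C=np.array([(616,147),(652,137),(677,220),(640,228)],float);C[:,0]=330+(C[:,0]-400)/4;C[:,1]=170+C[:,1]/4
W=np.array([ray(t,u,v,.119)[:2] for u,v in C]);print(W,W.mean(0)); d=(W[0]+W[1]-W[2]-W[3]);print(np.degrees(np.arctan2(d[1],d[0])),np.linalg.norm(d)/2)
E
```

```text
[  84   79  102  171 8316] ((0.5890560746192932, -0.13026219606399536), (0.04127632826566696, 0.01608659140765667), 16.66824722290039)
[[ 0.60580429 -0.11607976]
 [ 0.61104602 -0.13396759]
 [ 0.56918383 -0.14520377]
 [ 0.56502957 -0.12699063]] [ 0.58776593 -0.13056044]
15.002943758729876 0.04277659987213594
```

Call:
apply_moves --pt "-0.1 -1 0" --pt "-0.3 -3.5 0" --pt "-0.6 -7 0" --pt "-1 -11 0" --pt "-1.4 -15 0" --pt "-1.7 -19 0" --pt "-2.1 -23 0" --pt "-2.4 -27 0" --roll '[-3, -8, -13, -18, -23, -28, -33, -39]' --gripper '[7, 7, 7, 6.5, 6, 6, 6, 6]'

```text
clock: 11.93
tool_pos: [0.464, 0.0798, 0.2531]
eef_rot: [0.459, 0.537, -0.461, 0.536]
contact_force: [0.7, -0.9, 0.5]
opening: 0.685
```

Call:
apply_moves --pt "-0.3 -3.5 0" --pt "-0.6 -7 0" --pt "-1 -11 0" --pt "-1.4 -15 0" --pt "-1.7 -19 0" --pt "-2.1 -23 0" --pt "-2.5 -27 0" --pt "-2.9 -31 0" --roll '[0, 0, 0, 0, 0, 0, 0, 0]' --gripper '[6, 6, 6, 6, 6, 6, 6, 6]'

```text
clock: 12.6
tool_pos: [0.4351, -0.2297, 0.253]
eef_rot: [0.459, 0.539, -0.46, 0.537]
contact_force: [0.4, 0.1, -0.3]
opening: 0.683
```

Call:
apply_moves --pt "-0.3 -3.5 0" --pt "-0.6 -7 0" --pt "-0.8 -9.5 0" --pt "-0.8 -10.2 0" --pt "-0.8 -10.2 -3" --pt "-0.8 -10.2 -6" --pt "-0.8 -10.2 -9" --pt "-0.8 -10.2 -10" --roll '[0, 0, 0, 0, 0, 0, 0, 0]' --gripper '[6, 6, 6, 6, 6, 6, 6, 6]'

```text
clock: 13.27
tool_pos: [0.4265, -0.327, 0.1501]
eef_rot: [0.459, 0.541, -0.459, 0.535]
contact_force: [-1.0, 1.0, -0.2]
opening: 0.684
```

```bash
python3 - <<'E'
from h import *
from scipy.spatial.transform import Rotation as Ro
s=snap('side');t=snap('top');a=s['image'];b=t['image']
q=r.get_state();z=Ro.from_quat(q['eef_rot']).as_matrix()[:,2];print(q['clock'],q['tool_pos'],np.degrees(np.arctan2(z[1],z[0])))
cv2.imwrite('pics/c5.png',np.hstack([cv2.resize(a[100:240,320:460],(400,400),interpolation=2),cv2.resize(b[230:370,410:550],(400,400),interpolation=2)])[:,:,::-1])
hsv=cv2.cvtColor(a,cv2.COLOR_RGB2HSV)
m=cv2.inRange(hsv,(5,150,100),(22,255,255));m[:140]=0;m[200:]=0;m[:,:380]=0;m[:,440:]=0
print(cv2.boundingRect(m))
for p in([.429,-.3295,.0965],):print(proj(s,p),proj(t,p))
# red strip from the side view
cr=a[180:235,290:350];cv2.imwrite('pics/strip_s.png',cv2.resize(a[170:250,280:360],(400,400),interpolation=2)[:,:,::-1])
print('lid proj side',proj(s,[.588,-.130,.119]))
E
```

```text
13.3667 [ 0.42749795 -0.32795216  0.15209727] -80.91630447395994
(401, 153, 22, 10)
[np.float64(411.1984130903291), np.float64(156.52986747425632)] [np.float64(493.2861572489734), np.float64(298.3896148018421)]
lid proj side [np.float64(322.3190913270178), np.float64(188.27980625975212)]
```

View pics/c5.png

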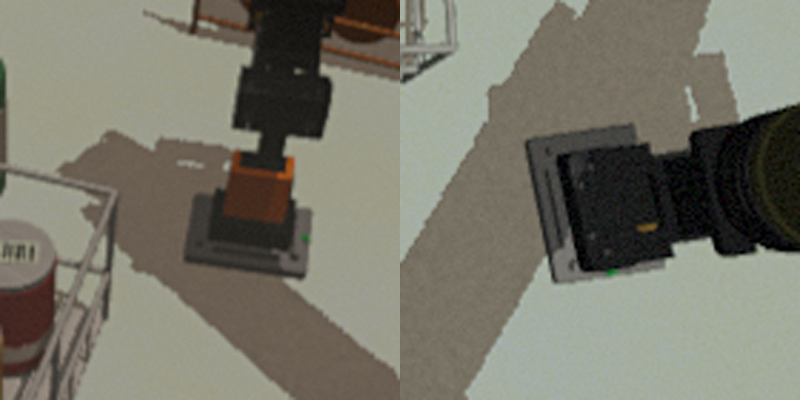

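Call:
apply_moves --pt "0.1 -0.1 -0.5" --pt "0.1 -0.1 -1.5" --pt "0.1 -0.1 -3" --pt "0.1 -0.1 -4.5" --pt "0.1 -0.1 -6" --pt "0.1 -0.1 -7.2" --pt "0.1 -0.1 -7.8" --pt "0.1 -0.1 -8" --roll '[0, 0, 0, 0, 0, 0, 0, 0]' --gripper '[6, 6, 6, 6, 6, 6, 6, 6]'

```text
clock: 14.03
tool_pos: [0.4299, -0.3311, 0.0739]
eef_rot: [0.459, 0.538, -0.459, 0.538]
contact_force: [0.1, -0.4, -0.8]
opening: 0.679
```

Call:
apply_moves --pt "0 0 0" --pt "0 0 0" --pt "0 0 0" --pt "0 0 0" --pt "0 0 0" --pt "0 0 0" --pt "0 0 0" --pt "0 0 0" --roll '[0, 0, 0, 0, 0, 0, 0, 0]' --gripper '[5, 4.2, 3.6, 3.2, 2.8, 2.4, 2, 2]' --newtons 25

```text
clock: 14.7
tool_pos: [0.4301, -0.3314, 0.0748]
eef_rot: [0.459, 0.537, -0.459, 0.538]
contact_force: [-0.4, -0.1, 5.4]
opening: 0.337
```

```bash
python3 - <<'E'
from h import *
print(r.get_state())
E
```

```text
{'clock': 14.7, 'q': array([ 0.62441869,  0.86289368, -0.08898758,  1.94327603,  0.20290318,
        0.34274483, -1.038764  ]), 'qd': array([ 0.00146237,  0.00179862, -0.00088274,  0.00142622,  0.0016692 ,
        0.00080465,  0.00022991]), 'joint_torque': array([-1.84606905e-01, -4.82849264e+01,  4.85860964e-02, -6.03120938e+00,
       -3.34939174e-02, -1.45996674e-01, -1.45289674e-02]), 'tool_pos': array([ 0.43010732, -0.33142643,  0.07475255]), 'eef_rot': array([ 0.45926582,  0.53723283, -0.45929749,  0.53805354]), 'contact_force': array([-0.38078512, -0.10658689,  5.38161102]), 'moment': array([ 0.02259655,  0.02149623, -0.02460144]), 'opening': 0.33727511905984453}
```

View pics/strip_s.png

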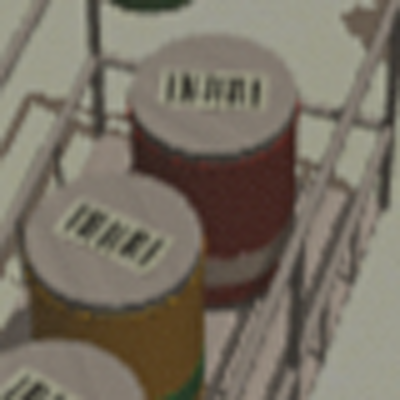

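The strip is centred at side pixel (322.8,188.2), against (322.3,188.3) predicted from the top view, so the two views agree. The scanner is gripped at about 30 mm opening; lifting.

Call:
apply_moves --pt "0 0 0.3" --pt "0 0 1" --pt "0 0 2" --pt "0 0 3.5" --pt "0 0 5" --pt "0 0 7" --pt "0 0 9" --pt "0 0 11" --roll '[0, 0, 0, 0, 0, 0, 0, 0]' --gripper '[2, 2, 2, 2, 2, 2, 2, 2]'

```text
clock: 15.37
tool_pos: [0.4293, -0.3308, 0.1857]
eef_rot: [0.459, 0.538, -0.459, 0.537]
contact_force: [-0.2, -0.1, -3.1]
opening: 0.338
```

Call:
apply_moves --pt "0 0 2" --pt "0 0 4" --pt "0 0 6" --pt "0 0 8" --pt "0 0 9" --pt "0 0 9" --pt "0 0 9" --pt "0 0 9" --roll '[0, 0, 0, 0, 1, 3, 5, 7]' --gripper '[2, 2, 2, 2, 2, 2, 2, 2]'

```text
clock: 16.03
tool_pos: [0.4292, -0.3308, 0.2751]
eef_rot: [0.425, 0.565, -0.425, 0.565]
contact_force: [0.8, 0.3, -3.1]
opening: 0.336
```

```bash
python3 - <<'E'
from h import *
from scipy.spatial.transform import Rotation as Ro
s=snap('side')
C=[280+163/5,170+88/5],[280+265/5,170+94/5]
W=np.array([ray(s,*c,.119)[:2] for c in C]);print(W.mean(0),W[0]-W[1])
d=W[0]-W[1];print(np.degrees(np.arctan2(d[1],d[0])))
q=r.get_state();z=Ro.from_quat(q['eef_rot']).as_matrix();print(q['tool_pos'],q['opening'],q['contact_force'],np.degrees(np.arctan2(z[1,2],z[0,2])),z.round(3))
E
```

```text
[ 0.5870991  -0.13060656] [0.04435001 0.01255635]
15.80785526913302
[ 0.42918104 -0.33075844  0.27491163] 0.34168446308758105 [ 0.0094373   0.19329554 -3.38874376] -73.8182172121857 [[-0.     0.96   0.279]
 [-0.     0.279 -0.96 ]
 [-1.    -0.    -0.   ]]
```

Call:
apply_moves --pt "0.5 0.6 0" --pt "1.6 2 0" --pt "3.2 4 0" --pt "5 6.3 0" --pt "7 8.8 0" --pt "9 11.3 0" --pt "10.8 13.6 0" --pt "12.4 15.6 0" --roll '[0, 0, 0, 0, 0, 0, 0, 0]' --gripper '[2, 2, 2, 2, 2, 2, 2, 2]'

```text
clock: 16.75
tool_pos: [0.555, -0.1718, 0.2744]
eef_rot: [0.426, 0.565, -0.425, 0.565]
contact_force: [-0.3, -0.4, -3.0]
opening: 0.336
```

Call:
apply_moves --pt "1.2 1.5 0" --pt "2.2 2.8 0" --pt "3 3.8 0" --pt "3.4 4.3 0" --pt "3.5 4.4 -0.3" --pt "3.5 4.4 -1" --pt "3.5 4.4 -1.7" --pt "3.5 4.4 -2" --roll '[0, 0, 0, 0, 0, 0, 0, 0]' --gripper '[2, 2, 2, 2, 2, 2, 2, 2]'

```text
clock: 17.42
tool_pos: [0.5872, -0.1325, 0.2526]
eef_rot: [0.425, 0.565, -0.427, 0.563]
contact_force: [-0.2, 0.3, -3.2]
opening: 0.339
```

```bash
python3 - <<'E'
from h import *
from scipy.spatial.transform import Rotation as Ro
s=snap('side');a=s['image'];t=snap('top')
q=r.get_state();print(q['tool_pos'],q['opening'],q['contact_force'])
cv2.imwrite('pics/c6.png',np.hstack([cv2.resize(a[110:230,265:385],(400,400),interpolation=2),cv2.resize(t['image'][150:270,340:460],(400,400),interpolation=2)])[:,:,::-1])
# predicted scanner corner pixels (side)
T=q['tool_pos'];R=Ro.from_quat(q['eef_rot']).as_matrix();X=R[:,1];Y=R[:,2]
o=T-[0,0,.0628]
for z,hx,hy in((0.026,.037,.024),(.082,.027,.015)):
  for sx,sy in((1,1),(1,-1),(-1,-1),(-1,1)):
    p=np.array(proj(s,o+[0,0,z]+X*sx*hx+Y*sy*hy));print(z,((p-[265,110])*400/120).round(0))
E
```

```text
[ 0.5875345  -0.13211741  0.25304946] 0.33387126156235203 [-0.22948992  0.32193329 -2.72925048]
0.026 [138. 121.]
0.026 [130. 172.]
0.026 [249. 179.]
0.026 [254. 127.]
0.082 [150.  60.]
0.082 [145.  92.]
0.082 [236.  97.]
0.082 [239.  65.]
```

View pics/c6.png

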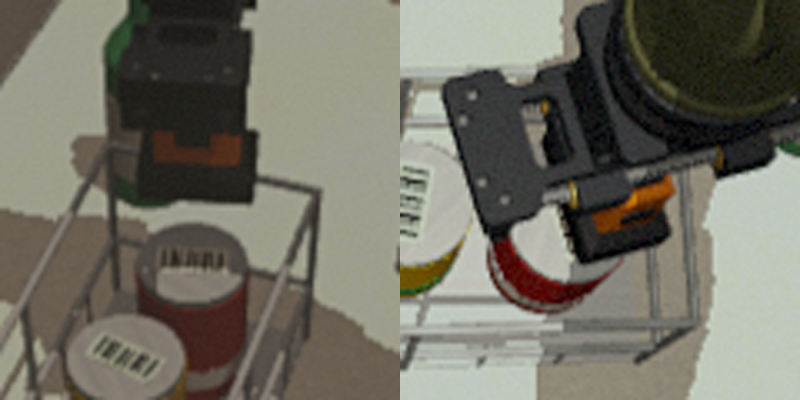

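The scanner hangs level over the red can, about 2 px (3 mm) right of prediction in the side view, i.e. −x, so I shift +x a little and lower slowly.

Call:
apply_moves --pt "0.1 0.1 -0.3" --pt "0.3 0.2 -1" --pt "0.3 0.2 -1.7" --pt "0.3 0.2 -2.4" --pt "0.3 0.2 -3" --pt "0.3 0.2 -3.4" --pt "0.3 0.2 -3.6" --pt "0.3 0.2 -3.6" --roll '[0, 0, 0, 0, 0, 0, 0, 0]' --gripper '[2, 2, 2, 2, 2, 2, 2, 2]'

```text
clock: 18.18
tool_pos: [0.5915, -0.1291, 0.2176]
eef_rot: [0.425, 0.565, -0.426, 0.564]
contact_force: [-0.5, 0.4, -3.6]
opening: 0.341
```

Call:
apply_moves --pt "0 0 -0.3" --pt "0 0 -0.6" --pt "0 0 -0.9" --pt "0 0 -1.2" --pt "0 0 -1.4" --pt "0 0 -1.4" --pt "0 0 -1.4" --pt "0 0 -1.4" --roll '[0, 0, 0, 0, 0, 0, 0, 0]' --gripper '[2, 2, 2, 2, 2, 2, 2, 2]'

```text
clock: 18.85
tool_pos: [0.5919, -0.1291, 0.2043]
eef_rot: [0.426, 0.565, -0.426, 0.565]
contact_force: [-1.1, -0.3, -2.5]
opening: 0.34
```

```bash
python3 - <<'E'
from h import *
from scipy.spatial.transform import Rotation as Ro
s=snap('side');t=snap('top')
q=r.get_state();T=q['tool_pos'];R=Ro.from_quat(q['eef_rot']).as_matrix();X=R[:,1];Y=R[:,2];print(T,q['opening'],q['contact_force'],np.degrees(np.arctan2(X[1],X[0])))
o=np.array([.5878,-.1305,.139]); k=4
out=[]
for c,u0,v0 in((s,272,120),(t,350,160)):
    I=cv2.resize(np.ascontiguousarray(c['image'][v0:v0+100,u0:u0+100]),(400,400),interpolation=2)
    for z in(0,.026):
        P=np.array([(np.array(proj(c,o+[0,0,z]+X*a*.037+Y*b*.024))-[u0,v0])*k for a,b in((1,1),(1,-1),(-1,-1),(-1,1))])
        cv2.polylines(I,[P.astype(np.int32)],True,(0,255,255) if z else (255,0,255),1)
    out.append(I)
b=t['image'];out2=[cv2.resize(s['image'][340:480,200:480],(400,200)),cv2.resize(b[210:320,90:310],(400,200))]
cv2.imwrite('pics/c7.png',np.vstack([np.hstack(out),np.hstack(out2)])[:,:,::-1])
E
```

```text
[ 0.59195373 -0.12909478  0.20440799] 0.3368179065959822 [ 0.72204469  0.46939284 -3.07392146] 15.996270351002602
```

View pics/c7.png

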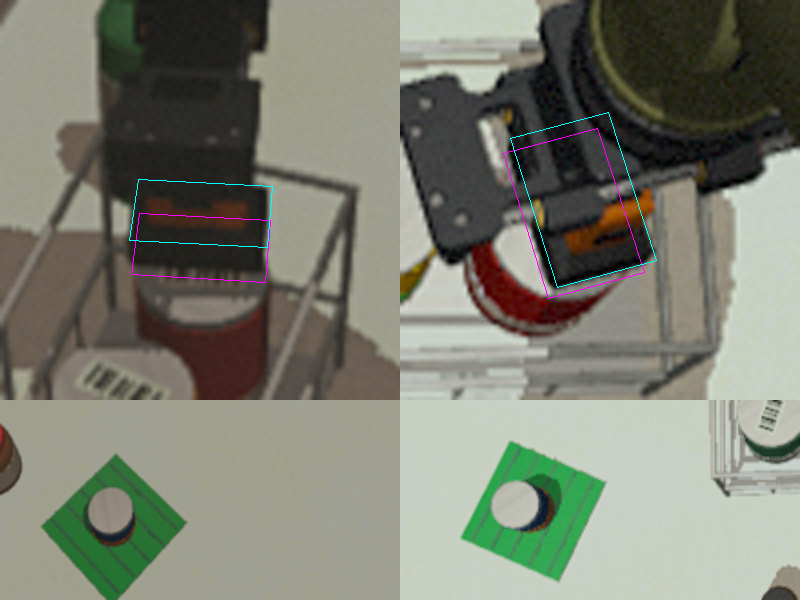

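The overlay shows the scanner's head within about 3 mm of the target box in both views, with the window about 22 mm above the lid. The tin stands upright near the mat's centre. Handing in.

```bash
python3 -c "
from h import *
q=r.get_state();print(abs(q['qd']).max(),q['opening']);print(r.finish_job())"
```

```text
0.0026409621058450655 0.3368179065959822
the job is handed in; nothing more can be done
None
```

I took the blue tin off the red can, set it down upright on the green mat and let it go. I then lifted the scanner out of its cradle, carried it over the rail and handed the job in at about 19 s with the scanner still held over the red can's lid. The hand-in gives no verdict, so these are only my own last checks:

- **Scanner position:** the head matched the target box drawn in both camera views to within about 3 mm. The window is about 22 mm above the lid, worked out from the arm's reading when it gripped the scanner.
- **Alignment:** the scanner's long side is at about 16.0° in the arm's reading. The strip measured between 15° and 16.7° in the two views.
- **Stillness and grip:** the joints were at rest when I handed in, and the opening was about 30 mm, which matches the grip block's width.
- **Tin:** both views show it upright near the mat's centre.
- **Red can and other goods:** nothing looked out of place in the pictures, but I did not measure their positions again.

**What disagreed:**
- The first approach to the tin stopped about 2 cm short, and I corrected it before gripping.
- The scanner first appeared about 3 mm off along its long side, and I shifted it before lowering.

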